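Set and lock the quick-release strap over a sample tube

ROBOT

A 6-joint arm with a two-finger parallel gripper is mounted at the origin on a cart in front of the work surface, level with it; the furniture and walls round the work are solid. World frame = base frame: x ahead of the robot, y to its left, z up, the work surface at z = 0. Lengths are in m, angles in degrees, forces in N, time in s.
With the tool pointing down it reaches from about 0.225 to 0.725 m from the base axis. Payload 3.1 kg.
Tool frame: the origin (TCP) lies between the finger pads; the fingertips stand manip.tcp_to_tips ahead of it and the grasp point (between the pads) lies 3 mm ahead of it (manip.tcp_to_tips is the distance from the TCP to the fingertips, in m); z points along the fingers, y is the line along which they close (so a half turn about z gives the same grasp; the last joint's range is limited). The gripper opens to 85 mm and grips with 20 to 120 N. Pads are 22 mm wide; open, the fingers measure 114 mm over their backs; the gripper's body (76 mm by 85 mm) begins 54 mm behind the grasp point. The pads swing forward as they close: fully open they stand 13 mm farther back than shut.
Start: joints at [-77.166, 2.75, 5.684, 92.934, 0, 82.678], TCP at [0.181, -0.493, 0.253] pointing down, gripper open.
Joint ranges: [-166.93, 166.93], [-56.73, 111.36], [-69.38, 81.34], [-121.58, 131.49], [-85.45, 84.26], [-180, 180]. Speed limits (degrees/s): [159.86, 159.86, 180, 180, 180, 180].

INTERFACE

Orientations are given as [roll, pitch, yaw] about the fixed x, y, z axes, in that order (R = Rz(yaw) Ry(pitch) Rx(roll)).
In Python, from rig import read_state, read_camera, calibration, workorder, manip gives the robot as it stands.
- The arm moves only by the shell command python3 -m crank 'ROWS' [FORCE]. ROWS is JSON, one flat list of numbers, 7 for each row, row after row: the shift along the tool's x, y, z in m, then the turn, a rotation vector about the tool's x, y, z in degrees, then the opening, from 0 (shut) to 1 (fully open). A call has 1 to 10 rows; each row is the pose to reach, as a shift and turn from the pose commanded when the call began, along the tool's axes at that moment; what a row does not reach only later rows make up. A row lasts 1/12 s, in which the tool goes at most 41.7 mm and 7.16 degrees, less where a joint would pass 70% of its speed; a pose out of reach is approached as far as the arm can. A call with a gripper value outside its range is refused whole. The fingers move at their own pace and stop on an object; FORCE is the grip in N (left out, the last holds). Time passes only in rows, so rows that repeat a pose let the fingers close. It gives the time, the measured TCP pose, the force, the opening and the grip force at its end, in the units of the state.
- read_state(): the state, without advancing time (a new reading comes with each control period).
- read_camera(name): name is "side" or "top" or "wrist"; returns (picture, depth): 384x512x3 uint8, blue, green, red; 384x512 float32, m along the optical axis (not along the pixel's ray), 0 where there is no reading.
- calibration(name): a dict with "camera_matrix" (3x3 intrinsics, pixels), "camera_from_world" (4x4, takes a point from world to camera coordinates). Camera axes: x right, y down, z forward; pixel columns grow to the right and rows downward; lengths in m; the calibration is good to about 2 mm. A picture is of the moment at which its call begins: read the wrist's pose just before it. calibration takes no time and is no camera call; for the wrist camera it gives the pose at the moment of the call.
- workorder.finish_job(): hands the job in; it is judged then, once.
The state is a dict: "time_s": time; "q": joint angles; "qd": joint speeds; "tau": joint torques, N m; "tool_pos": TCP position; "tool_rot": TCP orientation; "wrist_force": force on the tool from outside, world axes, zero at the start; "wrist_torque": the same for the moment, N m; "opening": finger opening in m; "gripper_force": force on a finger pad.
Only numpy, scipy, OpenCV 4.12 (cv2) and the standard library are available. Lean on these libraries where they do the work, as an engineer would, in place of code of your own. Each camera call takes 0.05 s, during which the arm holds its last target. There are 200 camera calls.

TASK

Two identical quick-release tube clamps stand on the bench with their cam levers open; a capped sample tube lies in one of them. On the clamp that holds the tube, first turn the wing nut clockwise (seen from above) until its wings are in line with the strap beneath it, and only then flip the cam lever down flat so that the strap is locked over the tube. Do not touch the empty clamp.

Things in the scene. Friction and masses are not known exactly. Their poses are not given: they have to be found in the camera images.
- tube_clamp: Clamp holding a white-capped tube (33 x 96 mm, along clamp x). Fixed grey plate 100 mm (x) by 170 mm (y), top at z 12 mm. Flat dark steel strap 24 mm wide along y, from y -68 to 68 mm, top at z 57 mm, when open up to 4 mm higher at the lever end. Wing nut at y +55 mm, cam lever at y -55 mm, both at x 0. Origin: centre of the plate's underside, z up.
- spare_clamp: The second clamp, of the same make, shape and frame, but empty, its lever open too. Not to be touched.
- tube_clamp_nut (a joint): Wing nut, upright axis at clamp x 0, y 55 mm: hub 24 mm wide, z 57 to 64 mm; on it a white straight wing bar 46 mm long, 9 mm thick, flat sides, z 63 to 87 mm: pinch across the 9 mm. Rad, grows clockwise seen from above; 0: bar in line with strap (clamp y). Starts -1.2 to -0.8 (anticlockwise of it), stops at -1.3 and 0.35; friction 0.05 N m, stays where left.
- tube_clamp_lever (a joint): White cam lever, 80 mm from pivot to tip, 13 mm wide, 8 mm thick, paddle at the end 22 mm wide. Pivot along clamp y at x 0, y -55, z 68 mm. Rad: 0 closed, flat, pointing along clamp +x (away from the robot); 1.57 straight up. Starts 1.1 to 1.45; stops at 0 and 1.6. Friction 0.12 N m (2 N at the tip), stays where left.

How it is judged (in metres and radians):
On the way, in this order (a step that is already met when the one before it is completed fails the run):
1. the wing nut of the tube clamp is set in line with the strap while the lever is still open (value of joint tube_clamp_nut between -0.2 and 0.2 rad and value of joint tube_clamp_lever above 0.7 rad), for 0.2 s.
2. the lever of the tube clamp is flipped down flat (value of joint tube_clamp_lever below 0.15 rad), for 0.2 s.
At the end, for the whole second after the job is handed in: On the clamp with the tube the wing nut is in line with the strap within 0.2 rad (11 degrees) and the lever is closed, within 0.15 rad (9 degrees) of flat (value of joint tube_clamp_nut between -0.2 and 0.2 rad and value of joint tube_clamp_lever below 0.15 rad); the robot touches nothing.
It fails at once if the empty clamp is touched (more than 2 N) (contact force between any of the fingers, the arm and spare_clamp above 2 N).
It also fails if it takes over 45 s, if anything falls off the work surface, if the arm or the gripper's body presses on something with over 40 N, if the wrist force passes 120 N, or if a joint passes its speed limit or range.

## Working session

There is one attempt and no reset: what is moved stays moved. The work goes in short steps, Python scripts to look and compute and a shell command to move; the robot and the scene stay as the last step left them, time stands still between calls to the robot, and variables do not carry over. Pictures are saved under pics/ and viewed, at most 10 in all, crops included, and the job is handed in when it is done.

```bash
mkdir -p pics
python3 - <<'E'
from rig import *
import cv2,numpy as np
a,d=read_camera("top");b,e=read_camera("side")
np.savez('s0.npz',a=a,d=d,b=b,e=e)
cv2.imwrite('pics/top0.png',a);cv2.imwrite('pics/side0.png',b)
for n in("top","side"):
    c=calibration(n);print(n,np.round(c["camera_matrix"],1).tolist(),np.round(c["camera_from_world"],3).tolist())
s=read_state();print(s["time_s"],s["tool_pos"],s["tool_rot"],manip.tcp_to_tips)
E
```

```text
top [[454.5, 0.0, 253.8], [0.0, 454.5, 192.9], [0.0, 0.0, 1.0]] [[-0.021, -0.999, -0.025, -0.095], [-0.986, 0.025, -0.166, 0.488], [0.167, 0.021, -0.986, 0.966], [0.0, 0.0, 0.0, 1.0]]
side [[498.5, 0.0, 248.1], [0.0, 498.5, 189.7], [0.0, 0.0, 1.0]] [[-0.976, -0.218, -0.025, 0.467], [-0.076, 0.441, -0.895, 0.164], [0.206, -0.871, -0.446, 0.863], [0.0, 0.0, 0.0, 1.0]]
0.1 [ 0.180801   -0.49236135  0.2522242 ] [-1.79880197e+02 -1.73457040e-02  2.01563289e+01] 0.022
```

View pics/top0.png

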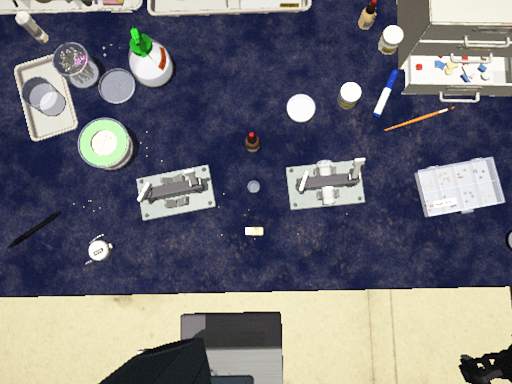

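View pics/side0.png

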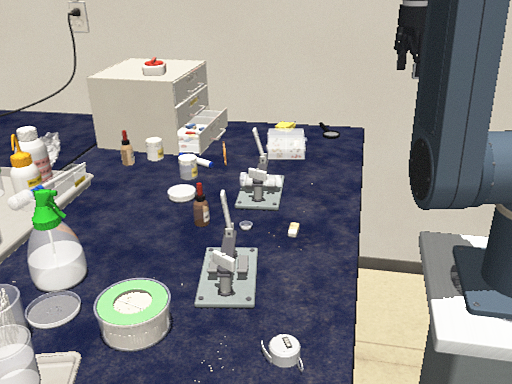

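The tube (white cap at about (325,167)) is in the right-hand clamp in the top view. Its centre is at about (327,186), the nut at (303,183) and the lever at (358,168). The left clamp is empty.

```bash
cat > h.py <<'E'
from rig import *
import cv2,numpy as np
def cloud(d,c):
    K=c["camera_matrix"];T=np.linalg.inv(c["camera_from_world"])
    v,u=np.mgrid[:d.shape[0],:d.shape[1]]
    P=np.stack([(u-K[0][2])/K[0][0]*d,(v-K[1][2])/K[1][1]*d,d],-1)
    W=P@T[:3,:3].T+T[:3,3]; W[d==0]=9; return W
def ray(u,v,z,c):
    K=np.array(c["camera_matrix"]);T=np.linalg.inv(c["camera_from_world"])
    r=T[:3,:3]@np.linalg.solve(K,[u,v,1]);o=T[:3,3];return o+r*(z-o[2])/r[2]
E
python3 - <<'E'
from h import *
s=np.load('s0.npz');W=cloud(s['d'],calibration("top"))
sub=W[145:220,275:380].reshape(-1,3)
t=sub[sub[:,2]<0.005][:,2];print('table',np.median(t))
p=sub[(sub[:,2]>.007)&(sub[:,2]<.02)];print(len(p),np.median(p[:,2]))
r=cv2.minAreaRect((p[:,:2]*1000).astype(np.float32));print(r)
st=sub[(sub[:,2]>.052)&(sub[:,2]<.064)];r=cv2.minAreaRect((st[:,:2]*1000).astype(np.float32));print('strap',r,np.median(st[:,2]))
hi=(W[...,2]>.068)&(W[...,2]<.2);hi[:145]=0;hi[220:]=0;hi[:,:275]=0;hi[:,380:]=0
n,l,S,C=cv2.connectedComponentsWithStats(hi.astype(np.uint8))
for i in range(1,n):
    q=W[l==i]
    if len(q)>4: print(S[i],q.mean(0),q[:,2].max(),cv2.minAreaRect((q[:,:2]*1000).astype(np.float32)))
cv2.imwrite('pics/c.png',np.hstack([cv2.resize(s['a'][150:220,280:375],None,fx=4,fy=4,interpolation=2),cv2.resize(s['b'][120:213,225:300],(336,417),interpolation=2)[:280]]))
E
```

```text
table 0.0003299638789586723
1846 0.012295393883122618
((515.639892578125, -265.76348876953125), (117.95381927490234, 169.65455627441406), 5.017094135284424)
strap ((504.3885498046875, -262.5373229980469), (88.9233169555664, 114.3656997680664), 35.91319274902344) 0.05846366851818574
[347 157  18  24 211] [ 0.51949828 -0.31964907  0.10850432] 0.14959521327700653 ((520.055908203125, -320.4829406738281), (30.440387725830078, 26.057828903198242), 5.892386436462402)
[298 170  10  22  97] [ 0.50082643 -0.21092565  0.08601483] 0.0935329790400834 ((502.27581787109375, -211.4981689453125), (8.689992904663086, 45.10255813598633), 69.80513763427734)
```

View pics/c.png

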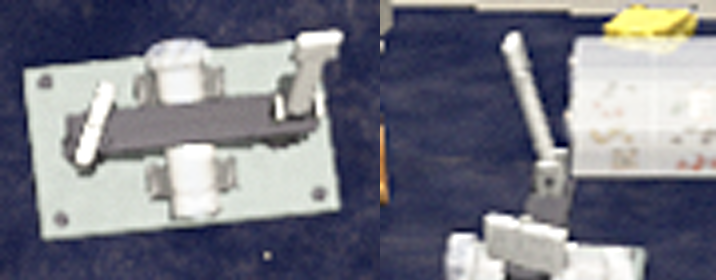

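The crop shows the nut bar from (107,85) to (83,163), turned anticlockwise of the strap. The lever leans away from the robot, with its paddle at about (320,38). The bar's long axis is about 159.8° and clamp yaw about 5°, which puts the nut at about -1.13 rad and inside the stated range. Next I'll check the plate corners and work out the first move.

```bash
cat >> h.py <<'E'
from scipy.spatial.transform import Rotation as R
def delta(pos,yaw):
    s=read_state();A=R.from_euler('xyz',s["tool_rot"],degrees=True);B=R.from_euler('xyz',[180,0,yaw],degrees=True)
    print('t',s["time_s"],'shift',np.round(A.inv().apply(np.array(pos)-s["tool_pos"]),4),'rot',np.round((A.inv()*B).as_rotvec(degrees=True),1))
E
python3 - <<'E'
from h import *
c=calibration("top")
Q=np.array([ray(280+u/4,150+v/4,.012,c)[:2] for u,v in[(24,70),(325,38),(340,210),(45,240)]])
print(Q,Q.mean(0))
q=[np.linalg.norm(Q[i]-Q[i-1]) for i in range(4)];print(q)
d=Q[0]+Q[3]-Q[1]-Q[2];print('yaw',np.degrees(np.arctan2(-d[0],d[1])))
for u,v in[(107,85),(83,163)]:print(ray(280+u/4,150+v/4,.087,c))
delta([.505,-.211,.18],159.8)
E
```

```text
[[ 0.54731766 -0.18079118]
 [ 0.56152937 -0.35339439]
 [ 0.46193868 -0.3558409 ]
 [ 0.44889112 -0.18942674]] [ 0.50491921 -0.2698633 ]
[np.float64(0.0988046381418176), np.float64(0.1731872962972398), np.float64(0.09962073642016028), np.float64(0.16692486114410734)]
yaw 4.597075504134764
[ 0.52111124 -0.22049375  0.087     ]
[ 0.47952677 -0.20622912  0.087     ]
t 0.1 shift [ 0.4013 -0.1523  0.0727] rot [  -0.    -0.2 -139.6]
```

```bash
python3 -m crank '[0.2,-0.08,0.0,0,0,-70,0.5, 0.4,-0.152,0.0,0,0,-70,0.5, 0.4,-0.152,0.0,0,0,-70,0.5, 0.4,-0.152,0.0,0,0,-70,0.5, 0.4,-0.152,0.0,0,0,-70,0.5, 0.4,-0.152,0.0,0,0,-70,0.5, 0.4,-0.152,0.0,0,0,-70,0.5, 0.4,-0.152,0.0,0,0,-70,0.5, 0.4,-0.152,0.0,0,0,-70,0.5, 0.4,-0.152,0.0,0,0,-70,0.5]' 30
python3 -c "
from h import *
delta([.5005,-.213,.18],159.8)"
```

```text
time_s: 0.93
tool_pos: [0.4966, -0.2178, 0.2528]
tool_rot: [-180.0, -0.0, 90.5]
wrist_force: [0.5, -1.3, -0.0]
opening: 0.0426
gripper_force: 0.0
t 0.9333 shift [0.0048 0.004  0.0728] rot [ -0.   -0.  -69.3]
```

```bash
python3 -m crank '[0.005,0.004,0.073,0,0,-69.5,0.5, 0.005,0.004,0.073,0,0,-69.5,0.5, 0.005,0.004,0.073,0,0,-69.5,0.5, 0.005,0.004,0.073,0,0,-69.5,0.5, 0.005,0.004,0.073,0,0,-69.5,0.5, 0.005,0.004,0.073,0,0,-69.5,0.5, 0.005,0.004,0.073,0,0,-69.5,0.5, 0.005,0.004,0.073,0,0,-69.5,0.5, 0.005,0.004,0.073,0,0,-69.5,0.5, 0.005,0.004,0.073,0,0,-69.5,0.5]' 30
python3 - <<'E'
from h import *
delta([.5005,-.213,.088],159.8)
c=calibration("wrist");a,d=read_camera("wrist");cv2.imwrite('pics/w1.png',a);W=cloud(d,c)
m=((W[...,2]>.079)&(W[...,2]<.096)&(abs(W[...,0]-.5)<.04)&(abs(W[...,1]+.213)<.04)).astype(np.uint8)
n,l,S,C=cv2.connectedComponentsWithStats(m)
for i in range(1,n):
    q=W[l==i]
    if len(q)>40: print(S[i],q.mean(0),q[:,2].max(),cv2.minAreaRect((q[:,:2]*1000).astype(np.float32)))
E
```

```text
time_s: 1.77
tool_pos: [0.4991, -0.2144, 0.1795]
tool_rot: [180.0, -0.1, 160.0]
wrist_force: [-0.4, 0.3, -0.8]
opening: 0.0425
gripper_force: 0.0
t 1.7667 shift [-0.001   0.0018  0.0915] rot [ 0.  -0.1  0.2]
[253 181  12  56 633] [ 0.50110847 -0.21134877  0.08609101] 0.08958637992275437 ((502.8276672363281, -211.76951599121094), (8.766813278198242, 45.41069030761719), 69.88420867919922)
```

View pics/w1.png

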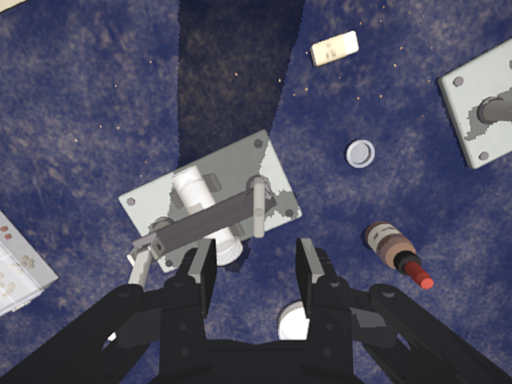

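The wrist view shows the bar upright at about (259,207), midway between the fingers. It measures 45 x 9 mm with its centre at (0.502,-0.212), as expected. I'll go down and pinch it.

```bash
python3 -m crank '[-0.002,0.003,0.03,0,0,0,0.5, -0.002,0.003,0.06,0,0,0,0.5, -0.002,0.003,0.08,0,0,0,0.5, -0.002,0.003,0.091,0,0,0,0.5, -0.002,0.003,0.091,0,0,0,0.5, -0.002,0.003,0.091,0,0,0,0, -0.002,0.003,0.091,0,0,0,0, -0.002,0.003,0.091,0,0,0,0, -0.002,0.003,0.091,0,0,0,0, -0.002,0.003,0.091,0,0,0,0]' 30
```

```text
time_s: 2.65
tool_pos: [0.5037, -0.2136, 0.0916]
tool_rot: [-179.9, 0.2, 159.6]
wrist_force: [0.6, -1.2, 4.5]
opening: 0.0082
gripper_force: 32.6
```

```bash
python3 -m crank '[0,0,0,0,0,7,0, 0,0,0,0,0,14,0, 0,0,0,0,0,21,0, 0,0,0,0,0,28,0, 0,0,0,0,0,35,0, 0,0,0,0,0,42,0, 0,0,0,0,0,49,0, 0,0,0,0,0,56,0, 0,0,0,0,0,62,0, 0,0,0,0,0,65,0]'
```

```text
time_s: 3.48
tool_pos: [0.5029, -0.2141, 0.0916]
tool_rot: [179.9, 0.2, 94.4]
wrist_force: [-1.1, -1.6, 4.8]
opening: 0.0083
gripper_force: 32.7
```

```bash
python3 -m crank '[0,0,0,0,0,0,0, 0,0,0,0,0,0,0, 0,0,0,0,0,0,0.5, 0,0,0,0,0,0,0.5, 0,0,-0.03,0,0,0,0.5, 0,0,-0.06,0,0,0,0.5, 0,0,-0.09,0,0,0,0.5, 0,0,-0.1,0,0,0,0.5, 0,0,-0.1,0,0,0,0.5]'
python3 - <<'E'
from h import *
c=calibration("wrist");a,d=read_camera("wrist");cv2.imwrite('pics/w2.png',a);W=cloud(d,c)
print(read_state()["tool_pos"],read_state()["tool_rot"])
m=((W[...,2]>.079)&(W[...,2]<.096)&(abs(W[...,0]-.5)<.04)&(abs(W[...,1]+.213)<.04)).astype(np.uint8)
n,l,S,C=cv2.connectedComponentsWithStats(m)
for i in range(1,n):
    q=W[l==i]
    if len(q)>40: print(S[i],q.mean(0),q[:,2].max(),cv2.minAreaRect((q[:,:2]*1000).astype(np.float32)))
a,d=read_camera("top");W=cloud(d,calibration("top"));cv2.imwrite('pics/t2.png',cv2.resize(a[140:230,270:385],None,fx=5,fy=5,interpolation=2))
E
```

```text
time_s: 4.23
tool_pos: [0.5046, -0.2135, 0.1933]
tool_rot: [179.6, 0.2, 94.7]
wrist_force: [0.7, 0.3, 0.0]
opening: 0.0427
gripper_force: 0.0
[ 0.50346283 -0.21286174  0.19068056] [1.79827777e+02 9.18042671e-02 9.46725384e+01]
[248 172  11  54 547] [ 0.50344588 -0.20933288  0.08619706] 0.09037594168700602 ((503.7821044921875, -211.09552001953125), (8.320868492126465, 45.20827865600586), 4.283287525177002)
```

View pics/w2.png

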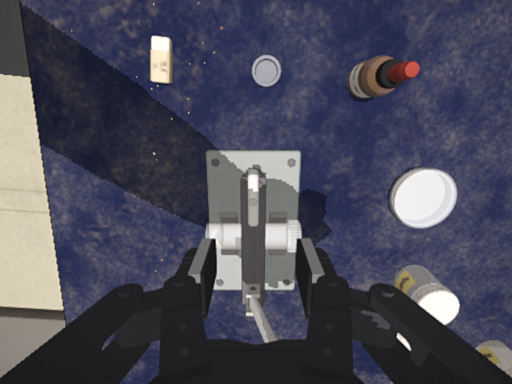

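The bar now lies at 94.3° against a strap at about 94.7°, and the wrist view shows it in line with the strap at (253,200). The nut is done. Next I'll close the fingers and go behind the lever, on the robot's side.

```bash
python3 -m crank '[-0.035,-0.025,-0.005,0,0,0,0, -0.07,-0.03,-0.005,0,0,0,0, -0.1,-0.03,-0.005,0,0,0,0, -0.107,-0.03,-0.005,0,0,0,0, -0.107,-0.03,-0.005,0,0,0,0, -0.107,-0.03,0.02,0,0,0,0, -0.107,-0.03,0.037,0,0,0,0, -0.107,-0.03,0.037,0,0,0,0, -0.107,-0.03,0.037,0,0,0,0]'
python3 - <<'E'
from h import *
s=read_state();print(s["tool_pos"],s["tool_rot"],s["wrist_force"])
a,d=read_camera("side");cv2.imwrite('pics/s3.png',cv2.resize(a[60:220,180:330],None,fx=3.6,fy=3.6,interpolation=2))
E
```

```text
time_s: 5.08
tool_pos: [0.48, -0.3192, 0.1497]
tool_rot: [-179.8, -0.3, 94.7]
wrist_force: [0.1, -0.6, 0.0]
opening: 0.0
gripper_force: 0.0
[ 0.47996394 -0.31916175  0.14973404] [-179.7728848    -0.26889662   94.72862093] [ 0.08495133 -0.64182742  0.04579982]
```

View pics/s3.png

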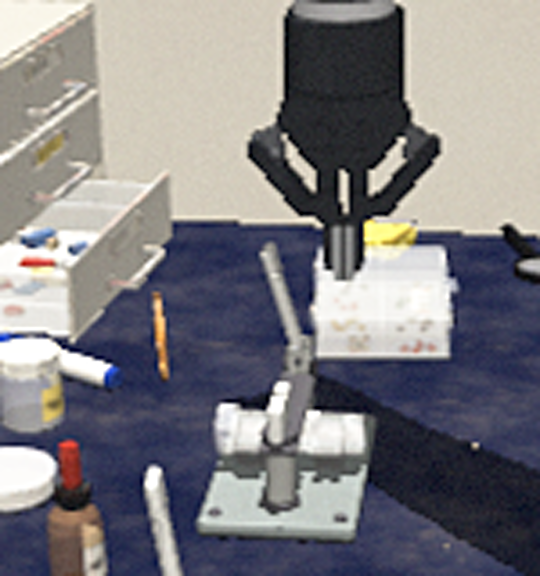

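The closed fingertips are at (343,278), on the robot's side of the lever. The lever's pivot is at (300,350) and its tip at (268,245), so the fingers are clear by about 30 mm. I'll push along the arc.

```bash
python3 -m crank '[-0.002,0.02,-0.003,0,0,0,0, -0.002,0.032,-0.003,0,0,0,0, -0.002,0.04,-0.002,0,0,0,0, -0.002,0.047,0,0,0,0,0, -0.002,0.054,0.004,0,0,0,0, -0.002,0.061,0.008,0,0,0,0, -0.002,0.067,0.014,0,0,0,0, -0.002,0.073,0.02,0,0,0,0, -0.002,0.073,0.02,0,0,0,0]'
python3 - <<'E'
from h import *
a,d=read_camera("side");cv2.imwrite('pics/s4.png',cv2.resize(a[60:220,180:330],None,fx=3.6,fy=3.6,interpolation=2))
E
```

```text
time_s: 5.88
tool_pos: [0.5547, -0.3171, 0.1303]
tool_rot: [-179.9, -0.1, 94.7]
wrist_force: [-0.4, 0.4, 0.9]
opening: 0.0001
gripper_force: 0.0
```

View pics/s4.png

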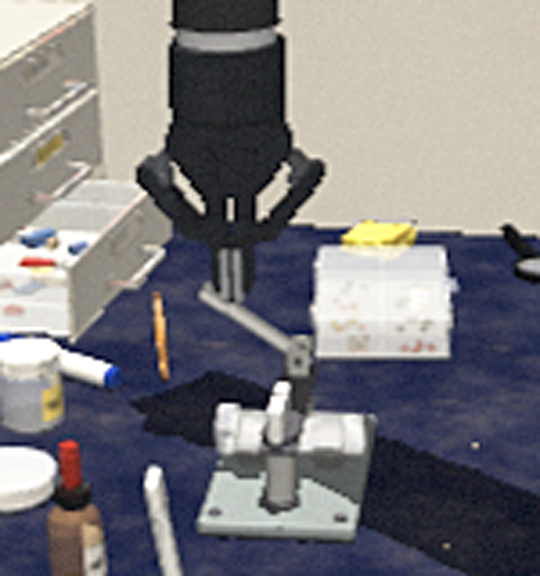

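The lever (tip at (205,292)) has followed the fingers down to about 0.6 rad. I'll continue to flat.

```bash
python3 -m crank '[0,0.004,0.007,0,0,0,0, 0,0.008,0.014,0,0,0,0, 0,0.01,0.02,0,0,0,0, 0,0.012,0.026,0,0,0,0, 0,0.013,0.031,0,0,0,0, 0,0.013,0.036,0,0,0,0, 0,0.013,0.038,0,0,0,0, 0,0.013,0.039,0,0,0,0, 0,0.013,0.039,0,0,0,0]'
```

```text
time_s: 6.68
tool_pos: [0.5676, -0.3167, 0.0949]
tool_rot: [179.9, 0.0, 94.7]
wrist_force: [-0.1, 2.1, 7.4]
opening: 0.0002
gripper_force: 3.2
```

```bash
python3 -m crank '[0,0,0.002,0,0,0,0, 0,0,0.003,0,0,0,0, 0,0,0.003,0,0,0,0, 0,0,0.003,0,0,0,0]'
```

```text
time_s: 7.02
tool_pos: [0.5677, -0.3167, 0.0946]
tool_rot: [179.8, 0.1, 94.7]
wrist_force: [-3.4, 3.8, 14.4]
opening: 0.0001
gripper_force: 7.2
```

The lever is against its stop: the force rose to 14 N while z barely changed. I'll retract straight up and check.

```bash
python3 -m crank '[0,0,-0.02,0,0,0,0, 0,0,-0.06,0,0,0,0, 0,0,-0.1,0,0,0,0, 0,-0.04,-0.13,0,0,0,0, 0,-0.08,-0.13,0,0,0,0, 0,-0.12,-0.13,0,0,0,0, 0,-0.15,-0.13,0,0,0,0, 0,-0.15,-0.13,0,0,0,0]'
python3 - <<'E'
from h import *
a,d=read_camera("side");a2,d2=read_camera("top");W=cloud(d2,calibration("top"))
X=cv2.resize(a[100:220,200:320],(400,400),interpolation=2);Y=cv2.resize(a2[140:230,280:370],(400,400),interpolation=2)
cv2.imwrite('pics/s5.png',np.hstack([X,Y]))
for n,x0,y0 in(("nut",.503,-.212),("lever",.56,-.317)):
    m=((W[...,2]>(.079 if n=="nut" else .06))&(W[...,2]<.1)&(abs(W[...,0]-x0)<.04)&(abs(W[...,1]-y0)<.03))
    q=W[m];print(n,len(q),q.mean(0),cv2.minAreaRect((q[:,:2]*1000).astype(np.float32)))
    if n=="lever": print('slope',np.polyfit(q[:,0],q[:,2],1))
E
```

```text
time_s: 7.68
tool_pos: [0.4114, -0.3282, 0.2192]
tool_rot: [-179.6, -0.1, 94.4]
wrist_force: [1.2, 0.0, -0.1]
opening: -0.0002
gripper_force: 0.0
nut 99 [ 0.50199715 -0.21154163  0.08683489] ((502.3165283203125, -211.16273498535156), (9.326539993286133, 44.22417449951172), 6.492992877960205)
lever 237 [ 0.55912709 -0.3170901   0.07271254] ((555.6742553710938, -317.2354431152344), (70.9295654296875, 21.887712478637695), 2.6342613697052)
slope [0.00723254 0.06866863]
```

View pics/s5.png

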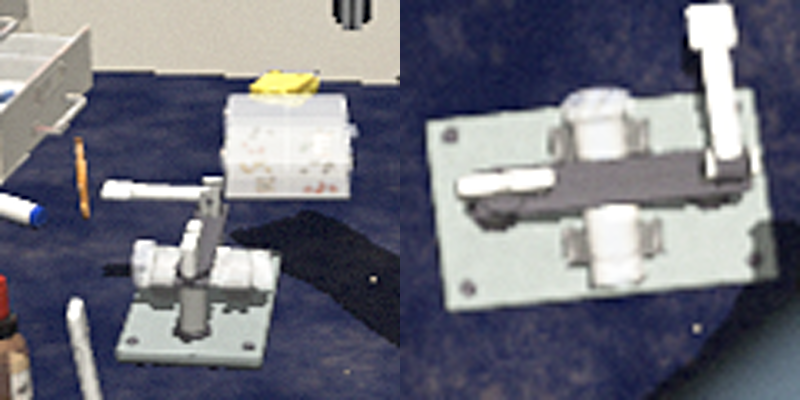

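The lever lies flat, from (710,10) to (725,165), with a slope of 0.007. The bar at (505,183) is in line with the strap, and the robot is clear.

```bash
python3 -c "
from rig import workorder
print(workorder.finish_job())"
```

```text
the job is handed in; nothing more can be done
None
```

The job is handed in: the tube clamp's wing nut was set within about 2° of the strap before its lever was pushed flat (slope 0.007 rad), and the robot stayed away from the empty clamp; the judged result was not reported back.

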